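# Make up the sample-press die

## Task

Make up the press die for the next sample: first set the square plate flat on the floor of the square cavity, then thread the wide flat ring down the locating post until it lies on the die, and last thread the tall sleeve down the same post until it stands on the ring. Lower each part into place and let go of it there rather than dropping it; leave the round disc, the bottle and the vial rack where they are.

Things in the scene. Friction and masses are not known exactly. Their poses are not given: they have to be found in the camera images.
- die: dark steel die block, fixed to the bench, 110 (its x) x 230 (its y) x 35 mm high; its position and yaw vary. Origin: centre of its underside, z up. In its top are a square cavity centred at its y = -55 mm and an upright round post at its y = +60 mm.
- cavity (a point): centre of the floor of the square cavity, 23 mm above the bench; axes as the die's. The cavity is 64 x 64 mm with sides along the die's x and y, 12 mm deep, upper edge chamfered 3 mm.
- post_base (a point): where the post's axis meets the die's top face, 35 mm above the bench; axes as the die's. The post is steel, 20 mm in diameter, stands 60 mm above the die's top and tapers to 12 mm over its last 6 mm.
- square_plate: square bright steel plate 60 x 60 x 24 mm, lying flat on the bench, sides along its x and y. Origin: centre of its underside. Seated in the cavity, its upper 12 mm stand above the die. Any of the four quarter turns will do.
- wide_ring: wide flat bright steel ring lying on the bench, 66 mm outer diameter, 24 mm bore, 20 mm high. Origin: centre of its underside, axis z.
- tall_sleeve: tall bright steel sleeve standing on the bench, 48 mm outer diameter, 24 mm bore right through, 60 mm high. Origin: centre of its underside, axis z. On the ring it reaches 20 mm above the post's tip.
- round_disc: solid round bright steel disc, 66 mm diameter, 24 mm thick, no bore; it belongs to another die and stays on the bench. Origin: centre of its underside.
- bottle: amber glass bottle, 72 mm diameter, 140 mm high, stays where it is. Origin: centre of its underside.
- vial_rack: black vial rack with small capped vials, 90 (its x) x 130 (its y) x 48 mm high, stays where it is. Origin: centre of its underside.
There are look-alikes about, which are no part of the job. Leave any green or yellow look-alike of the square_plate alone.

How it is judged:
By the outcome, as a careful person would: the job done as asked, in the order asked, and still so for the second after the job is handed in, with the robot touching nothing.
It also fails if it takes over 72 s, if anything falls off the work surface, if the arm or the gripper's body presses on something with over 40 N, if the wrist force passes 120 N, or if a joint passes its speed limit or range.

## Robot

A 6-joint arm with a two-finger parallel gripper is mounted at the origin on the work surface. World frame = base frame: x ahead of the robot, y to its left, z up, the work surface at z = 0. Lengths are in m, angles in rad, forces in N, time in s.
With the tool pointing down it reaches from about 0.3 to 0.75 m from the base axis. Payload 8.5 kg.
Tool frame: the origin (TCP) lies at the very end of the fingers, on their centre line; the grasp point (between the pads) lies 19 mm behind it (arm.grip_point_offset is the distance from the TCP to the grasp point, in m); z points along the fingers, y is the line along which they close (so a half turn about z gives the same grasp; the last joint's range is limited). The gripper opens to 88 mm and grips with 3 to 60 N. Pads are 18 mm wide; open, the fingers measure 123 mm over their backs; the gripper's body (75 mm by 187 mm) begins 45 mm behind the grasp point.
Start: joints at [0.996, 0.381, 1.297, -0, 1.464, -0.215], TCP at [0.194, 0.515, 0.239] pointing down, gripper open.
Joint ranges: [-3.11, 3.11], [-0.89, 2.33], [0.22, 2.48], [-1.42, 4.56], [0.17, 2.85], [-2.88, 2.88]. Speed limits (rad/s): [2.39, 2.39, 3.14, 3.14, 3.14, 3.14].

## Interface

Orientations are given as a 3x3 rotation matrix whose columns are the frame's x, y, z axes.
In Python, from workcell import arm gives the robot as it stands. The module is installed in compiled form; this text tells all that it offers.
- The arm moves only by the tool servo_tool, never from a script. Its argument "steps" is a list of rows, each an object of numbers: "ax", "ay", "az": the turn, a rotation vector about the tool's x, y, z in units of 5 degrees (1.0 is 5 degrees); "dx", "dy", "dz": the shift along the tool's x, y, z in units of 40 mm (1.0 is 40 mm); "jaw": the finger opening in mm, from 0 to 88.1. In form: [{"ax": .., "ay": .., "az": .., "dx": .., "dy": .., "dz": .., "jaw": ..}, ...]. A call has 1 to 10 rows; each row is the pose to reach, as a shift and turn from the pose commanded when the call began, along the tool's axes at that moment; what a row does not reach only later rows make up. A row lasts 1/8 s, in which the tool goes at most 62.5 mm and 10.7 degrees, less where a joint would pass 70% of its speed; a pose out of reach is approached as far as the arm can. A call with a gripper value outside its range is refused whole. The fingers move at their own pace and stop on an object; the grip force is fixed at half the most. Time passes only in rows, so rows that repeat a pose let the fingers close. It gives the time, the measured TCP pose, the force, the opening and the grip force at its end, in the units of the state.
- arm.get_obs(): the state, without advancing time (a new reading comes with each control period).
- arm.snapshot(name): name is "scene" or "top"; returns (picture, depth): 384x512x3 uint8, blue, green, red; 384x512 float32, m along the optical axis (not along the pixel's ray), 0 where there is no reading.
- arm.camera_info(name): a dict with "camera_matrix" (3x3 intrinsics, pixels), "xyz" and "rotation" of the camera in the world. Camera axes: x right, y down, z forward; pixel columns grow to the right and rows downward; lengths in m; the calibration is good to about 2 mm. A picture is of the moment at which its call begins. camera_info takes no time and is no camera call.
- arm.finish_job(): hands the job in; it is judged then, once.
The state is a dict: "time_s": time; "joint_positions": joint angles; "joint_vel": joint speeds; "effort": joint torques, N m; "ee_pos": TCP position; "ee_rot": TCP orientation; "force": force on the tool from outside, world axes, zero at the start; "moment": the same for the moment, N m; "finger_gap": finger opening in m; "gripper_force": force on a finger pad.
Only numpy, scipy, OpenCV 4.12 (cv2) and the standard library are available. Lean on these libraries where they do the work, as an engineer would, in place of code of your own. Each camera call takes 0.05 s, during which the arm holds its last target. There are 200 camera calls.

## Working session

There is one attempt and no reset: what is moved stays moved. The work goes in short steps, Python scripts to look and compute and a tool call to move; the robot and the scene stay as the last step left them, time stands still between calls to the robot, and variables do not carry over. Pictures are saved under pics/ and viewed, at most 10 in all, crops included, and the job is handed in when it is done.

Besides the shell and the picture viewer there is one more tool, called after ">>>" as name(argument=value, ...), one argument or row to a line, values as JSON. servo_tool: Moves the arm, as the interface text tells. Its arguments: {"type":"object","properties":{"steps":{"type":"array"}},"required":["steps"]}

```bash
mkdir -p pics; ls; python3 - <<'E'
from workcell import arm
import cv2,numpy as np
for n in ("scene","top"):
    p,d=arm.snapshot(n); cv2.imwrite(f"pics/{n}0.png",p); np.savez(f"{n}0.npz",p=p,d=d)
    print(n,arm.camera_info(n), (d>0).mean())
o=arm.get_obs();print(o)
E
```

```text
pics
scene {'camera_matrix': array([[434.58488244,   0.        , 253.99560677],
       [  0.        , 434.58488244, 195.82457408],
       [  0.        ,   0.        ,   1.        ]]), 'xyz': array([1.31680773, 0.30754741, 1.07098804]), 'rotation': array([[-3.88155706e-01,  7.14629304e-01, -5.81927921e-01],
       [ 9.21593808e-01,  3.00967416e-01, -2.45119293e-01],
       [-2.80872997e-05, -6.31445621e-01, -7.75420162e-01]])} 0.9960581461588541
top {'camera_matrix': array([[353.98372855,   0.        , 255.32303866],
       [  0.        , 353.98372855, 193.12287567],
       [  0.        ,   0.        ,   1.        ]]), 'xyz': array([ 0.38168358, -0.00391598,  0.96165431]), 'rotation': array([[ 0.12572648, -0.9723476 ,  0.196807  ],
       [-0.99206339, -0.12357796,  0.02321008],
       [ 0.00175274, -0.19816314, -0.98016748]])} 0.9960225423177084
{'time_s': 0.1, 'joint_positions': array([ 9.95708862e-01,  3.81141008e-01,  1.29814377e+00,  7.84745647e-06,
        1.46359128e+00, -2.15316737e-01]), 'joint_vel': array([-0.00110309, -0.00074971, -0.00381586,  0.00244124,  0.00055606,
        0.00113613]), 'effort': array([ 3.34483644e-03, -4.38649249e+01, -2.24909431e+01,  7.14529445e-02,
        3.42438603e-02, -6.57538408e-05]), 'ee_pos': array([0.19350727, 0.51457684, 0.23820675]), 'ee_rot': array([[-9.35977169e-01,  3.52059998e-01, -7.04603299e-04],
       [ 3.52060590e-01,  9.35976597e-01, -1.07272101e-03],
       [ 2.81830041e-04, -1.25210543e-03, -9.99999176e-01]]), 'force': array([-0.05548478, -0.38459551, -0.25022283]), 'moment': array([ 0.01046852, -0.03766267,  0.00740824]), 'gripper_force': 0.0, 'finger_gap': 0.08799106462921291}
```

View pics/top0.png

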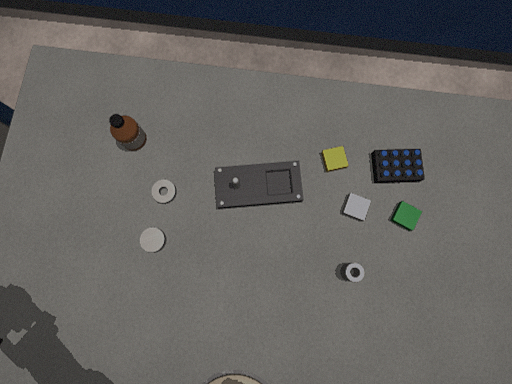

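View pics/scene0.png

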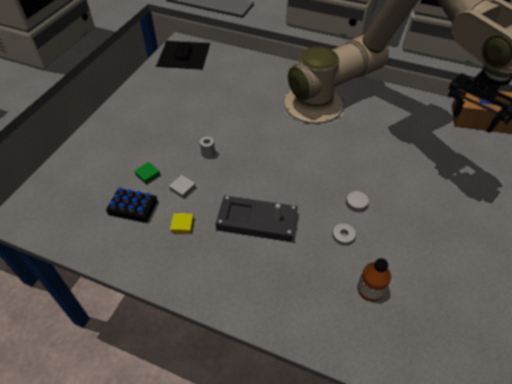

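The top view shows the ring at (163,191), disc (152,240), plate (357,207), sleeve (354,272), and die (258,185) with its post at (235,182) and cavity at (279,182). The scene view shows the same layout: plate (182,186), sleeve (208,147), ring (344,234), die (258,217).

```bash
cat > h.py <<'E'
import numpy as np,cv2
from workcell import arm
def cloud(n,d):
    c=arm.camera_info(n);K=c["camera_matrix"];v,u=np.mgrid[:384,:512]
    P=np.stack([(u-K[0,2])/K[0,0]*d,(v-K[1,2])/K[1,1]*d,d],-1)
    return P@c["rotation"].T+c["xyz"]
def proj(n,p):
    c=arm.camera_info(n);q=(np.asarray(p)-c["xyz"])@c["rotation"]
    q=q@c["camera_matrix"].T;return q[...,:2]/q[...,2:]
E
python3 - <<'E'
from h import *
for n in("top","scene"):
    f=np.load(n+"0.npz");W=cloud(n,f["d"])
    z=W[...,2]
    ok=(f["d"]>0)&(W[...,0]>.2)&(W[...,0]<.85)&(abs(W[...,1])<.5)
    b=ok&(z<.008);print(n,"bench",np.median(z[b]),z[b].std())
    k,l,s,c=cv2.connectedComponentsWithStats((ok&(z>.010)&(z<.2)).astype(np.uint8))
    for i in range(1,k):
        if s[i,4]<30: continue
        m=l==i;h=np.percentile(z[m],80);t=m&(abs(z-h)<.004)
        q=W[t][:,:2];r=cv2.minAreaRect((q*1000).astype(np.float32))
        print(c[i].round(),s[i,4],"h",h.round(4),"mean",q.mean(0).round(4),"rect",np.round(r[0],1),np.round(r[1],1),round(r[2],1),f["p"][t].mean(0).round())
E
```

```text
top bench -0.00039202359217449523 0.0017581276397120743
[127. 132.] 935 h 0.1159 mean [0.6807 0.3739] rect [681.5 375.6] [23.9 39.1] 57.1 [35. 56. 88.]
[335. 159.] 491 h 0.0246 mean [ 0.6959 -0.1875] rect [ 695.9 -188. ] [59.7 59.8] 20.0 [ 68. 151. 153.]
[398. 166.] 1623 h 0.0438 mean [ 0.6966 -0.3614] rect [ 697.4 -361.2] [ 71.1 106.5] 8.4 [99. 62. 41.]
[258. 184.] 3532 h 0.0358 mean [0.5918 0.0223] rect [595.3  13. ] [110.7 229.8] 12.2 [71. 71. 73.]
[163. 191.] 411 h 0.0208 mean [0.5448 0.2683] rect [545.1 268.7] [61.9 63.6] 5.7 [141. 146. 150.]
[356. 207.] 532 h 0.0249 mean [ 0.5678 -0.2566] rect [ 568.6 -257.2] [60.3 60.2] 74.7 [154. 151. 152.]
[406. 216.] 549 h 0.0247 mean [ 0.5604 -0.3919] rect [ 560.9 -392.1] [60.3 60.8] 67.0 [ 69. 119.  60.]
[152. 240.] 514 h 0.025 mean [0.4115 0.2728] rect [411.1 272.4] [63.3 63.4] 10.5 [142. 147. 151.]
[352. 272.] 347 h 0.0608 mean [ 0.3943 -0.2528] rect [ 394.3 -252.6] [45.6 46.2] 36.4 [149. 147. 148.]
scene bench -0.0009559237637221107 0.23193529530618265
[207. 146.] 254 h 0.0586 mean [ 0.4017 -0.2518] rect [ 400.  -253.3] [47.9 46.4] 44.4 [113. 117. 123.]
[146. 171.] 310 h 0.0249 mean [ 0.5684 -0.3908] rect [ 567.7 -391. ] [62.8 59.1] 67.4 [ 37. 102.  24.]
[181. 185.] 327 h 0.0251 mean [ 0.5771 -0.256 ] rect [ 575.7 -256.4] [61.6 60.3] 74.6 [131. 135. 141.]
[131. 204.] 1173 h 0.0433 mean [ 0.7057 -0.3604] rect [ 702.6 -360.4] [ 73.5 105.7] 8.5 [86. 42. 22.]
[356. 200.] 329 h 0.025 mean [0.4193 0.2743] rect [418.4 274.3] [62.2 66.4] 79.5 [130. 135. 141.]
[256. 217.] 2666 h 0.036 mean [0.6019 0.0232] rect [602.2  13.6] [115.7 230.1] 12.3 [51. 51. 54.]
[181. 222.] 387 h 0.0251 mean [ 0.7037 -0.1867] rect [ 703.2 -186.4] [61.9 59.8] 21.8 [  9. 154. 158.]
[343. 233.] 328 h 0.0208 mean [0.5523 0.2697] rect [551.8 269.2] [66.  61.4] 16.5 [129. 133. 139.]
[374. 279.] 1025 h 0.1135 mean [0.7027 0.3811] rect [699.8 380.9] [40.4 29.7] 79.5 [11. 39. 83.]
```

```bash
python3 - <<'E'
from h import *
from scipy.optimize import least_squares
for n in("top","scene"):
    f=np.load(n+"0.npz");W=cloud(n,f["d"]);p=f["p"].astype(int)
    m=(f["d"]>0)&(W[...,2]>.002)&(W[...,2]<.03)&(np.hypot(W[...,0],W[...,1])<.2)
    mm=m.astype(np.uint8);print(n,m.sum(),np.percentile(W[m][:,2],[5,50,95]).round(4))
    col=(p[...,2]-p[...,0]>15)&(np.hypot(W[...,0],W[...,1])<.2)&(W[...,2]<.03)
    print("tan",col.sum(),W[col][:,:2].min(0),W[col][:,:2].max(0),np.median(W[col][:,2]))
    # outermost tan pixel per azimuth bin
    q=W[col][:,:2];a=np.degrees(np.arctan2(q[:,1],q[:,0]));r=np.hypot(*q.T)
    E=np.array([q[(a//8==b)][np.argmax(r[a//8==b])] for b in np.unique(a//8) if -75<=b*8<=75 and (a//8==b).any()])
    s=least_squares(lambda x:np.hypot(E[:,0]-x[0],E[:,1]-x[1])-x[2],[0,0,.1],loss="soft_l1",f_scale=.002)
    print(len(E),s.x.round(4),np.hypot(*E.T).round(3))
E
```

```text
top 876 [0.0021 0.0035 0.0126]
tan 324 [ 0.08276905 -0.05333548] [0.11088375 0.07205305] 0.010213214418555383
10 [ 0.0008 -0.001   0.1099] [0.111 0.111 0.11  0.111 0.111 0.11  0.11  0.11  0.11  0.11 ]
scene 1317 [0.0023 0.01   0.0241]
tan 971 [-0.0856376  -0.11277376] [0.12007022 0.11142942] 0.011876912778582938
19 [0.0095 0.0002 0.11  ] [0.113 0.115 0.115 0.117 0.119 0.119 0.118 0.122 0.119 0.121 0.118 0.12
 0.116 0.118 0.118 0.115 0.115 0.114 0.112]
```

>>> servo_tool(
  steps=[
    {"dx":0,"dy":0,"dz":0,"az":3,"jaw":88},
    {"dx":-4,"dy":-4,"az":6,"jaw":88},
    {"dx":-15.63,"dy":-14.72,"dz":0,"az":16.94,"jaw":88},
    {"dx":-15.63,"dy":-14.72,"dz":0,"az":16.94,"jaw":88},
    {"dx":-15.63,"dy":-14.72,"dz":0,"az":16.94,"jaw":88},
    {"dx":-15.63,"dy":-14.72,"dz":0,"az":16.94,"jaw":88},
    {"dx":-15.63,"dy":-14.72,"dz":0,"az":16.94,"jaw":88},
    {"dx":-15.63,"dy":-14.72,"dz":0,"az":16.94,"jaw":88},
    {"dx":-15.63,"dy":-14.72,"dz":0,"az":16.94,"jaw":88},
    {"dx":-15.63,"dy":-14.72,"dz":0,"az":16.94,"jaw":88},
  ],
)

```text
invalid input
```

The top camera places the base flange at the origin to within 1 mm. The scene camera is about 8 mm off in x, so I'll use the top view for positions. The move was refused, so I'll retry with every field given.

>>> servo_tool(
  steps=[
    {"ax":0,"ay":0,"az":3,"dx":-1,"dy":-1,"dz":0,"jaw":88},
    {"ax":0,"ay":0,"az":6,"dx":-2,"dy":-2,"dz":0,"jaw":88},
  ],
)

```text
time_s: 0.35
ee_pos: [0.2404, 0.4105, 0.2382]
ee_rot: [[-0.739, 0.674, -0.001], [0.674, 0.739, -0.001], [-0.0, -0.001, -1.0]]
force: [-0.3, 0.0, 0.7]
finger_gap: 0.0881
gripper_force: 0.0
```

```bash
cat >> h.py <<'E'
def go(x,y,z,yaw):
    "units of servo_tool to TCP xyz with tool y at yaw deg, tool down"
    from scipy.spatial.transform import Rotation as Ro
    o=arm.get_obs();R=o["ee_rot"];s=(np.array([x,y,z])-o["ee_pos"])@R/.04
    a=np.radians(yaw);yy=np.array([np.cos(a),np.sin(a),0]);zz=np.array([0,0,-1.]);T=np.stack([np.cross(yy,zz),yy,zz],1)
    print("d",s.round(3),"a",(Ro.from_matrix(R.T@T).as_rotvec(degrees=True)/5).round(3),"j6",o["joint_positions"][5].round(2),o["time_s"])
if __name__=="__main__":
    import sys;go(*map(float,sys.argv[1:]))
E
python3 h.py .568 -.257 .12 -15.3
```

```text
d [-17.295  -6.807   2.964] a [-9.0000e-03  7.0000e-03  1.2586e+01] j6 -0.04 0.35
```

>>> servo_tool(
  steps=[
    {"ax":0,"ay":0,"az":12.59,"dx":-17.3,"dy":-6.81,"dz":2.96,"jaw":88},
    {"ax":0,"ay":0,"az":12.59,"dx":-17.3,"dy":-6.81,"dz":2.96,"jaw":88},
    {"ax":0,"ay":0,"az":12.59,"dx":-17.3,"dy":-6.81,"dz":2.96,"jaw":88},
    {"ax":0,"ay":0,"az":12.59,"dx":-17.3,"dy":-6.81,"dz":2.96,"jaw":88},
    {"ax":0,"ay":0,"az":12.59,"dx":-17.3,"dy":-6.81,"dz":2.96,"jaw":88},
    {"ax":0,"ay":0,"az":12.59,"dx":-17.3,"dy":-6.81,"dz":2.96,"jaw":88},
    {"ax":0,"ay":0,"az":12.59,"dx":-17.3,"dy":-6.81,"dz":2.96,"jaw":88},
    {"ax":0,"ay":0,"az":12.59,"dx":-17.3,"dy":-6.81,"dz":2.96,"jaw":88},
    {"ax":0,"ay":0,"az":12.59,"dx":-17.3,"dy":-6.81,"dz":2.96,"jaw":88},
    {"ax":0,"ay":0,"az":12.59,"dx":-17.3,"dy":-6.81,"dz":2.96,"jaw":88},
  ],
)

```text
time_s: 1.6
ee_pos: [0.5154, -0.1431, 0.1399]
ee_rot: [[0.26, 0.966, -0.0], [0.966, -0.26, 0.0], [0.0, -0.0, -1.0]]
force: [0.7, 1.0, 0.6]
finger_gap: 0.0881
gripper_force: 0.0
```

```bash
python3 h.py .568 -.257 .12 -15.3; python3 - <<'E'
from h import *
# refine die/parts from top picture with several depth frames averaged, parts clear of arm
ds=[arm.snapshot("top") for _ in range(4)]
d=np.median([x[1] for x in ds],0);p=ds[0][0];np.savez("top1.npz",p=p,d=d);cv2.imwrite("pics/top1.png",p)
W=cloud("top",d);z=W[...,2]
# post tip, cavity floor, die corners
m=(z>.08)&(z<.105)&(np.hypot(W[...,0]-.585,W[...,1]-.072)<.06);print("post",m.sum(),W[m].mean(0).round(4),W[m][:,2].max())
m=(abs(z-.023)<.004)&(np.hypot(W[...,0]-.607,W[...,1]+.041)<.04);m=m
r=cv2.minAreaRect((W[m][:,:2]*1e3).astype(np.float32));print("cav",m.sum(),W[m].mean(0).round(4),np.median(z[m]),r)
E
```

```text
d [-2.408  2.011  0.495] a [-0.006 -0.003  0.045] j6 -0.23 1.6
post 49 [0.5815 0.0714 0.0919] 0.09698553570344914
cav 521 [ 0.6079 -0.041   0.0225] 0.022480788886067415 ((607.8637084960938, -41.055294036865234), (62.86952590942383, 63.63162612915039), 12.407649993896484)
```

>>> servo_tool(
  steps=[
    {"ax":0,"ay":0,"az":0.05,"dx":-2.41,"dy":2.01,"dz":0.5,"jaw":88},
    {"ax":0,"ay":0,"az":0.05,"dx":-2.41,"dy":2.01,"dz":0.5,"jaw":88},
    {"ax":0,"ay":0,"az":0.05,"dx":-2.41,"dy":2.01,"dz":0.5,"jaw":88},
    {"ax":0,"ay":0,"az":0.05,"dx":-2.41,"dy":2.01,"dz":0.5,"jaw":88},
    {"ax":0,"ay":0,"az":0.05,"dx":-2.41,"dy":2.01,"dz":0.5,"jaw":88},
  ],
)

```text
time_s: 2.42
ee_pos: [0.5673, -0.2532, 0.1212]
ee_rot: [[0.262, 0.965, 0.0], [0.965, -0.262, 0.0], [0.0, 0.0, -1.0]]
force: [-0.7, -0.3, -1.0]
finger_gap: 0.0882
gripper_force: 0.0
```

```bash
python3 h.py .5683 -.257 .014 -15.3
```

```text
d [-0.085  0.048  2.68 ] a [ 0.002 -0.001  0.02 ] j6 -0.34 2.425
```

>>> servo_tool(
  steps=[
    {"ax":0,"ay":0,"az":0,"dx":-0.09,"dy":0.05,"dz":1,"jaw":88},
    {"ax":0,"ay":0,"az":0,"dx":-0.09,"dy":0.05,"dz":2,"jaw":88},
    {"ax":0,"ay":0,"az":0,"dx":-0.09,"dy":0.05,"dz":2,"jaw":88},
    {"ax":0,"ay":0,"az":0,"dx":-0.09,"dy":0.05,"dz":2,"jaw":88},
  ],
)

```text
time_s: 2.92
ee_pos: [0.5692, -0.2588, 0.0424]
ee_rot: [[0.263, 0.965, 0.002], [0.965, -0.263, -0.001], [-0.001, 0.002, -1.0]]
force: [-0.0, 0.6, 0.9]
finger_gap: 0.088
gripper_force: 0.0
```

```bash
python3 h.py .5683 -.257 .014 -15.3
```

```text
d [ 0.039 -0.036  0.711] a [0.026 0.009 0.009] j6 -0.35 2.925
```

>>> servo_tool(
  steps=[
    {"ax":0,"ay":0,"az":0,"dx":0.04,"dy":-0.02,"dz":0.4,"jaw":88},
    {"ax":0,"ay":0,"az":0,"dx":0.04,"dy":-0.02,"dz":0.7,"jaw":88},
    {"ax":0,"ay":0,"az":0,"dx":0.04,"dy":-0.02,"dz":0.7,"jaw":88},
    {"ax":0,"ay":0,"az":0,"dx":0.04,"dy":-0.02,"dz":0.7,"jaw":88},
  ],
)

```text
time_s: 3.42
ee_pos: [0.5683, -0.2574, 0.0126]
ee_rot: [[0.264, 0.965, 0.0], [0.965, -0.264, -0.0], [-0.0, 0.0, -1.0]]
force: [0.1, -0.1, 0.2]
finger_gap: 0.0879
gripper_force: 0.0
```

```bash
python3 h.py .5683 -.257 .014 -15.3
```

```text
d [ 0.01  -0.002 -0.034] a [ 0.003  0.001 -0.001] j6 -0.35 3.425
```

>>> servo_tool(
  steps=[
    {"ax":0,"ay":0,"az":0,"dx":0,"dy":0,"dz":-0.05,"jaw":88},
    {"ax":0,"ay":0,"az":0,"dx":0,"dy":0,"dz":-0.05,"jaw":50},
    {"ax":0,"ay":0,"az":0,"dx":0,"dy":0,"dz":-0.05,"jaw":50},
    {"ax":0,"ay":0,"az":0,"dx":0,"dy":0,"dz":-0.05,"jaw":50},
    {"ax":0,"ay":0,"az":0,"dx":0,"dy":0,"dz":-0.05,"jaw":50},
    {"ax":0,"ay":0,"az":0,"dx":0,"dy":0,"dz":-0.05,"jaw":50},
    {"ax":0,"ay":0,"az":0,"dx":0,"dy":0,"dz":-0.05,"jaw":50},
  ],
)

```text
time_s: 4.3
ee_pos: [0.5683, -0.2574, 0.0146]
ee_rot: [[0.264, 0.965, 0.0], [0.965, -0.264, -0.0], [-0.0, 0.0, -1.0]]
force: [1.9, -0.4, 0.2]
finger_gap: 0.0592
gripper_force: 30.0
```

```bash
python3 h.py .6075 -.041 .1 12.3
```

```text
d [ 5.476 -0.482 -2.137] a [ 5.00e-03  3.00e-03 -5.52e+00] j6 -0.35 4.3
```

>>> servo_tool(
  steps=[
    {"ax":0,"ay":0,"az":0,"dx":0,"dy":0,"dz":-1,"jaw":50},
    {"ax":0,"ay":0,"az":0,"dx":0,"dy":0,"dz":-2.1,"jaw":50},
    {"ax":0,"ay":0,"az":-1.5,"dx":1,"dy":0,"dz":-2.14,"jaw":50},
    {"ax":0,"ay":0,"az":-3,"dx":2.3,"dy":-0.2,"dz":-2.14,"jaw":50},
    {"ax":0,"ay":0,"az":-4.5,"dx":3.6,"dy":-0.3,"dz":-2.14,"jaw":50},
    {"ax":0,"ay":0,"az":-5.52,"dx":4.8,"dy":-0.4,"dz":-2.14,"jaw":50},
    {"ax":0,"ay":0,"az":-5.52,"dx":5.48,"dy":-0.48,"dz":-2.14,"jaw":50},
    {"ax":0,"ay":0,"az":-5.52,"dx":5.48,"dy":-0.48,"dz":-2.14,"jaw":50},
    {"ax":0,"ay":0,"az":-5.52,"dx":5.48,"dy":-0.48,"dz":-2.14,"jaw":50},
    {"ax":0,"ay":0,"az":-5.52,"dx":5.48,"dy":-0.48,"dz":-2.14,"jaw":50},
  ],
)

```text
time_s: 5.55
ee_pos: [0.6073, -0.042, 0.0999]
ee_rot: [[-0.212, 0.977, -0.0], [0.977, 0.212, -0.0], [0.0, -0.0, -1.0]]
force: [0.1, -0.6, -1.9]
finger_gap: 0.0595
gripper_force: 30.0
```

```bash
python3 - <<'E'
from h import *
for n in ("top","scene"):
    p,d=arm.snapshot(n);cv2.imwrite(f"pics/{n}2.png",p)
    np.savez(n+"2.npz",p=p,d=d)
p=cv2.imread("pics/scene2.png")[110:270,150:350];cv2.imwrite("pics/c2.png",cv2.resize(p,None,fx=4,fy=3.75,interpolation=cv2.INTER_CUBIC)[:600,:800])
go(.6075,-.041,.1,12.3)
E
```

```text
d [0.017 0.007 0.   ] a [-0.002 -0.    -0.015] j6 -0.48 5.65
```

View pics/c2.png

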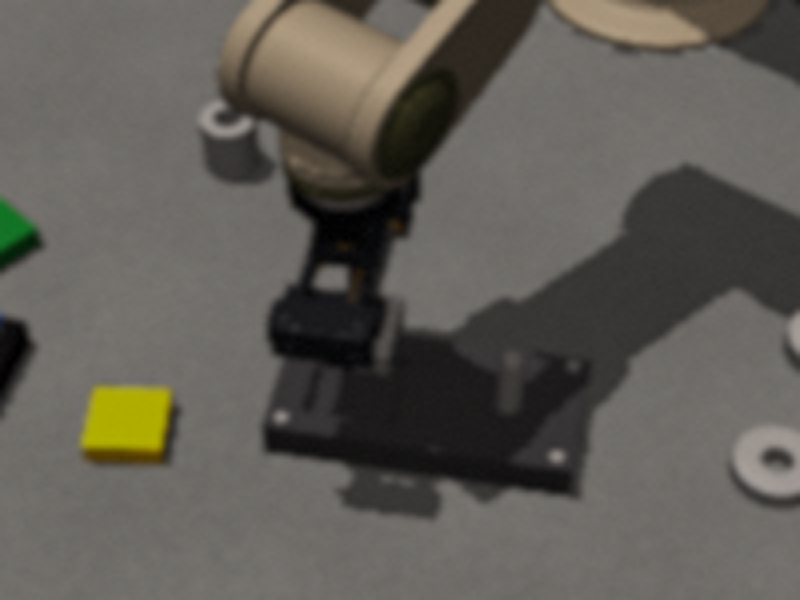

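The crop shows the plate held level by its edges over the cavity end of the die, near crop (370,330), with the post at (510,380). I'll check how it is offset in the grip against the die in the same view.

```bash
python3 - <<'E'
from h import *
a=np.radians(12.3)
for n,c in(("scene",(.6022,.0136)),("top",(.5953,.013))):
    f=np.load(n+"2.npz");W=cloud(n,f["d"]);z=W[...,2]
    q=W[...,:2]-c;X=q@[np.cos(a),np.sin(a)];Y=q@[-np.sin(a),np.cos(a)]
    p=f["p"].astype(int);br=p.mean(-1)
    m=(z>.082)&(z<.116)&(abs(X)<.05)&(Y<.03)&(Y>-.1)
    print(n,m.sum())
    for lo in np.arange(-.1,.03,.004):
        s=m&(Y>=lo)&(Y<lo+.004)
        if s.sum(): print(round(lo*1e3),s.sum(),"z",np.percentile(z[s],[10,90]).round(3),"X",X[s].min().round(3),X[s].max().round(3),"br",br[s].mean().round())
E
```

```text
scene 121
-84 3 z [0.087 0.103] X -0.035 0.025 br 59.0
-80 1 z [0.087 0.087] X 0.024 0.024 br 35.0
-76 1 z [0.089 0.089] X 0.025 0.025 br 29.0
-68 3 z [0.105 0.113] X -0.035 0.039 br 59.0
-64 4 z [0.109 0.113] X -0.036 0.041 br 44.0
-60 1 z [0.109 0.109] X 0.041 0.041 br 24.0
-56 2 z [0.106 0.109] X 0.038 0.041 br 19.0
-52 3 z [0.091 0.107] X 0.027 0.039 br 19.0
-48 2 z [0.087 0.095] X 0.024 0.029 br 24.0
-44 2 z [0.087 0.108] X -0.032 0.023 br 38.0
-40 3 z [0.087 0.103] X -0.035 0.025 br 44.0
-36 21 z [0.099 0.112] X -0.031 0.026 br 47.0
-32 30 z [0.103 0.112] X -0.031 0.029 br 67.0
-28 44 z [0.091 0.11 ] X -0.036 0.027 br 65.0
-24 1 z [0.103 0.103] X -0.014 -0.014 br 62.0
top 0
```

>>> servo_tool(
  steps=[
    {"ax":0,"ay":0,"az":0,"dx":0.02,"dy":0.01,"dz":0.7,"jaw":50},
    {"ax":0,"ay":0,"az":0,"dx":0.02,"dy":0.01,"dz":1.2,"jaw":50},
    {"ax":0,"ay":0,"az":0,"dx":0.02,"dy":0.01,"dz":1.2,"jaw":50},
    {"ax":0,"ay":0,"az":0,"dx":0.02,"dy":0.01,"dz":1.2,"jaw":50},
  ],
)

```text
time_s: 6.15
ee_pos: [0.608, -0.0403, 0.0528]
ee_rot: [[-0.213, 0.977, 0.001], [0.977, 0.213, -0.0], [-0.0, 0.001, -1.0]]
force: [0.8, -0.1, -2.9]
finger_gap: 0.0599
gripper_force: 30.0
```

```bash
python3 h.py .6075 -.041 .038 12.3
```

```text
d [-0.015 -0.015  0.37 ] a [ 0.008  0.004 -0.005] j6 -0.47 6.15
```

>>> servo_tool(
  steps=[
    {"ax":0,"ay":0,"az":0,"dx":-0.02,"dy":-0.01,"dz":0.1,"jaw":50},
    {"ax":0,"ay":0,"az":0,"dx":-0.02,"dy":-0.01,"dz":0.2,"jaw":50},
    {"ax":0,"ay":0,"az":0,"dx":-0.02,"dy":-0.01,"dz":0.25,"jaw":50},
    {"ax":0,"ay":0,"az":0,"dx":-0.02,"dy":-0.01,"dz":0.25,"jaw":50},
  ],
)

```text
time_s: 6.65
ee_pos: [0.6079, -0.0407, 0.0421]
ee_rot: [[-0.213, 0.977, 0.001], [0.977, 0.213, 0.0], [-0.0, 0.001, -1.0]]
force: [2.8, 0.3, -3.3]
finger_gap: 0.0592
gripper_force: 30.0
```

```bash
python3 h.py .6075 -.041 .038 12.3
```

```text
d [-0.004 -0.011  0.103] a [ 0.012  0.002 -0.002] j6 -0.48 6.65
```

>>> servo_tool(
  steps=[
    {"ax":0,"ay":0,"az":0,"dx":0,"dy":0,"dz":0.06,"jaw":50},
    {"ax":0,"ay":0,"az":0,"dx":0,"dy":0,"dz":0.11,"jaw":50},
    {"ax":0,"ay":0,"az":0,"dx":0,"dy":0,"dz":0.11,"jaw":50},
    {"ax":0,"ay":0,"az":0,"dx":0,"dy":0,"dz":0.11,"jaw":50},
  ],
)

```text
time_s: 7.15
ee_pos: [0.6079, -0.0408, 0.0377]
ee_rot: [[-0.213, 0.977, 0.001], [0.977, 0.213, 0.0], [-0.0, 0.001, -1.0]]
force: [5.8, 1.0, -1.8]
finger_gap: 0.0597
gripper_force: 30.0
```

>>> servo_tool(
  steps=[
    {"ax":0,"ay":0,"az":0,"dx":0,"dy":0,"dz":0.02,"jaw":50},
    {"ax":0,"ay":0,"az":0,"dx":0,"dy":0,"dz":0.02,"jaw":50},
  ],
)

```text
time_s: 7.4
ee_pos: [0.6079, -0.0408, 0.0375]
ee_rot: [[-0.213, 0.977, 0.001], [0.977, 0.213, -0.0], [-0.0, 0.001, -1.0]]
force: [2.7, 1.1, 4.5]
finger_gap: 0.0592
gripper_force: 30.0
```

Contact: the force turned upward and z stopped at 37.5 mm, as expected for seated. Releasing and retreating.

>>> servo_tool(
  steps=[
    {"ax":0,"ay":0,"az":0,"dx":0,"dy":0,"dz":0,"jaw":70},
    {"ax":0,"ay":0,"az":0,"dx":0,"dy":0,"dz":0,"jaw":85},
    {"ax":0,"ay":0,"az":0,"dx":0,"dy":0,"dz":0,"jaw":85},
    {"ax":0,"ay":0,"az":0,"dx":0,"dy":0,"dz":-0.5,"jaw":85},
    {"ax":0,"ay":0,"az":0,"dx":0,"dy":0,"dz":-1.5,"jaw":88},
    {"ax":0,"ay":0,"az":0,"dx":0,"dy":0,"dz":-2.8,"jaw":88},
    {"ax":0,"ay":0,"az":0,"dx":0,"dy":0,"dz":-3.3,"jaw":88},
    {"ax":0,"ay":0,"az":0,"dx":0,"dy":0,"dz":-3.3,"jaw":88},
  ],
)

```text
time_s: 8.4
ee_pos: [0.6078, -0.0409, 0.17]
ee_rot: [[-0.213, 0.977, 0.002], [0.977, 0.213, -0.001], [-0.001, 0.002, -1.0]]
force: [-0.8, -0.5, -0.9]
finger_gap: 0.0881
gripper_force: 0.0
```

```bash
python3 h.py .545 .2687 .17 90
```

```text
d [ 7.897  0.116 -0.01 ] a [ 1.000e-02  2.900e-02 -1.554e+01] j6 -0.48 8.4
```

>>> servo_tool(
  steps=[
    {"ax":0,"ay":0,"az":0,"dx":1.2,"dy":0,"dz":0,"jaw":88},
    {"ax":0,"ay":0,"az":0,"dx":2.6,"dy":0,"dz":0,"jaw":88},
    {"ax":0,"ay":0,"az":0,"dx":4.1,"dy":0,"dz":0,"jaw":88},
    {"ax":0,"ay":0,"az":0,"dx":5.6,"dy":0.1,"dz":0,"jaw":88},
    {"ax":0,"ay":0,"az":0,"dx":6.8,"dy":0.12,"dz":0,"jaw":88},
    {"ax":0,"ay":0,"az":0,"dx":7.6,"dy":0.12,"dz":0.6,"jaw":88},
    {"ax":0,"ay":0,"az":0,"dx":7.9,"dy":0.12,"dz":1.6,"jaw":88},
    {"ax":0,"ay":0,"az":0,"dx":7.9,"dy":0.12,"dz":2.5,"jaw":88},
    {"ax":0,"ay":0,"az":0,"dx":7.9,"dy":0.12,"dz":3,"jaw":88},
    {"ax":0,"ay":0,"az":0,"dx":7.9,"dy":0.12,"dz":3,"jaw":88},
  ],
)

```text
time_s: 9.65
ee_pos: [0.5433, 0.2685, 0.0461]
ee_rot: [[-0.213, 0.977, -0.006], [0.977, 0.213, -0.002], [-0.0, -0.006, -1.0]]
force: [-0.2, 0.4, 1.0]
finger_gap: 0.088
gripper_force: 0.0
```

```bash
python3 - <<'E'
from h import *
p,d=arm.snapshot("top");cv2.imwrite("pics/top3.png",p)
W=cloud("top",d);z=W[...,2];a=np.radians(12.3)
q=W[...,:2]-[.6075,-.041];X=q@[np.cos(a),np.sin(a)];Y=q@[-np.sin(a),np.cos(a)]
m=(z>.041)&(z<.055)&(abs(X)<.045)&(abs(Y)<.045)
A=np.c_[X[m],Y[m],np.ones(m.sum())];print(m.sum(),W[m].mean(0).round(4),"plane",np.linalg.lstsq(A,z[m],rcond=None)[0].round(4),cv2.minAreaRect((W[m][:,:2]*1e3).astype(np.float32)))
go(.545,.2687,.005,12.3)
E
```

```text
493 [ 0.6041 -0.0397  0.0465] plane [ 0.0029 -0.0055  0.0465] ((604.3028564453125, -39.81245040893555), (60.64032745361328, 60.08078384399414), 12.523697853088379)
d [-0.005  0.022  1.067] a [-0.032  0.002 -0.001] j6 0.05 9.7
```

>>> servo_tool(
  steps=[
    {"ax":0,"ay":0,"az":0,"dx":0,"dy":0.01,"dz":0.6,"jaw":88},
    {"ax":0,"ay":0,"az":0,"dx":0,"dy":0.01,"dz":1,"jaw":88},
    {"ax":0,"ay":0,"az":0,"dx":0,"dy":0.01,"dz":1,"jaw":88},
    {"ax":0,"ay":0,"az":0,"dx":0,"dy":0.01,"dz":1,"jaw":88},
  ],
)

```text
time_s: 10.2
ee_pos: [0.5456, 0.2692, 0.0096]
ee_rot: [[-0.213, 0.977, 0.001], [0.977, 0.213, 0.0], [0.0, 0.001, -1.0]]
force: [-0.6, -0.9, 0.9]
finger_gap: 0.0879
gripper_force: 0.0
```

>>> servo_tool(
  steps=[
    {"ax":0,"ay":0,"az":0,"dx":-0.01,"dy":0,"dz":0.1,"jaw":88},
    {"ax":0,"ay":0,"az":0,"dx":-0.01,"dy":0,"dz":0.1,"jaw":56},
    {"ax":0,"ay":0,"az":0,"dx":-0.01,"dy":0,"dz":0.1,"jaw":56},
    {"ax":0,"ay":0,"az":0,"dx":-0.01,"dy":0,"dz":0.1,"jaw":56},
    {"ax":0,"ay":0,"az":0,"dx":-0.01,"dy":0,"dz":0.1,"jaw":56},
    {"ax":0,"ay":0,"az":0,"dx":-0.01,"dy":0,"dz":0.1,"jaw":56},
  ],
)

```text
time_s: 10.95
ee_pos: [0.5455, 0.2687, 0.005]
ee_rot: [[-0.213, 0.977, 0.001], [0.977, 0.213, 0.0], [0.0, 0.001, -1.0]]
force: [1.0, -0.1, 1.4]
finger_gap: 0.0642
gripper_force: 30.0
```

```bash
python3 h.py .5825 .0716 .125 12.3
```

```text
d [-5.012 -0.145 -2.999] a [ 0.007 -0.    -0.   ] j6 0.05 10.95
```

>>> servo_tool(
  steps=[
    {"ax":0,"ay":0,"az":0,"dx":0,"dy":0,"dz":-0.5,"jaw":56},
    {"ax":0,"ay":0,"az":0,"dx":0,"dy":0,"dz":-1.5,"jaw":56},
    {"ax":0,"ay":0,"az":0,"dx":0,"dy":0,"dz":-2.7,"jaw":56},
    {"ax":0,"ay":0,"az":0,"dx":0,"dy":0,"dz":-3.2,"jaw":56},
    {"ax":0,"ay":0,"az":0,"dx":-1,"dy":0,"dz":-3.3,"jaw":56},
    {"ax":0,"ay":0,"az":0,"dx":-2.3,"dy":-0.1,"dz":-3.3,"jaw":56},
    {"ax":0,"ay":0,"az":0,"dx":-3,"dy":-0.1,"dz":-3.3,"jaw":56},
    {"ax":0,"ay":0,"az":0,"dx":-3,"dy":-0.1,"dz":-3.3,"jaw":56},
    {"ax":0,"ay":0,"az":0,"dx":-3,"dy":-0.1,"dz":-3.3,"jaw":56},
  ],
)

```text
time_s: 12.08
ee_pos: [0.5665, 0.1513, 0.1366]
ee_rot: [[-0.213, 0.977, -0.001], [0.977, 0.213, 0.0], [0.001, -0.001, -1.0]]
force: [-0.7, 0.4, -1.9]
finger_gap: 0.0643
gripper_force: 30.0
```

```bash
python3 - <<'E'
from h import *
p,d=arm.snapshot("scene");np.savez("scene4.npz",p=p,d=d)
c=p[140:280,230:400];cv2.imwrite("pics/c4.png",cv2.resize(c,None,fx=4,fy=4,interpolation=cv2.INTER_CUBIC))
W=cloud("scene",d);z=W[...,2];o=arm.get_obs();print(o["ee_pos"],o["finger_gap"],proj("scene",o["ee_pos"]),o["force"])
# ring bottom rim silhouette in tool frame (scene x offset ~8.5mm)
q=(W-[.0075,0.0005,0]-o["ee_pos"])@o["ee_rot"]
m=(np.hypot(q[...,0],q[...,1])<.05)&(q[...,2]>-.03)&(q[...,2]<.012)
for lo in np.arange(-.028,.012,.004):
    s=m&(q[...,2]>=lo)&(q[...,2]<lo+.004)
    if s.sum():print(round(lo*1e3),s.sum(),q[s][:,:2].min(0).round(3),q[s][:,:2].max(0).round(3),p[s].mean().round())
go(.5825,.0716,.125,12.3)
E
```

```text
[0.56653271 0.15156179 0.1366402 ] 0.06397711130534936 [307.44010915 198.31563417] [ 0.52696841 -0.2427523  -2.96383148]
-28 9 [-0.009 -0.041] [ 0.008 -0.036] 17.0
-24 5 [-0.008 -0.039] [ 0.006 -0.037] 16.0
-20 10 [-0.008 -0.043] [0.008 0.044] 23.0
-16 26 [-0.015 -0.045] [0.01  0.043] 54.0
-12 12 [-0.018 -0.045] [0.009 0.043] 44.0
-8 5 [-0.006 -0.046] [0.009 0.041] 42.0
-4 2 [-0.009  0.038] [0.005 0.038] 59.0
d [-2.038 -0.038  0.29 ] a [-0.008 -0.005  0.011] j6 -0.16 12.125
```

View pics/c4.png

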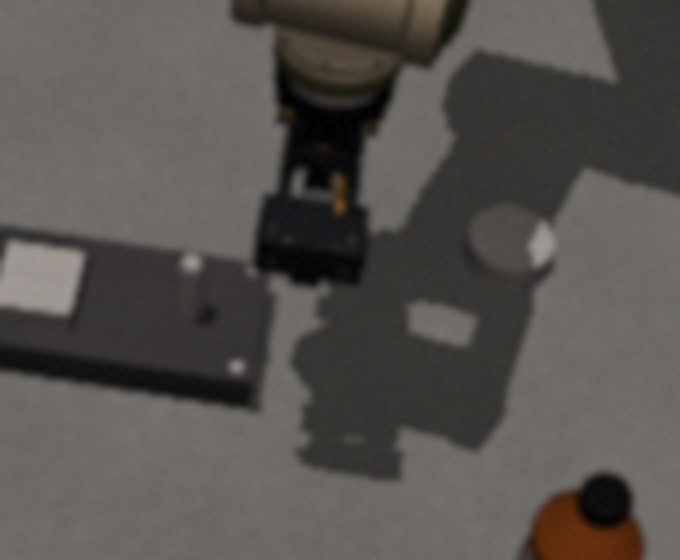

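Plate lies flush in the cavity at crop (40,275), and the post top is at (190,262). The ring is hidden behind the gripper, so I'll turn the closing axis sideways to see it.

>>> servo_tool(
  steps=[
    {"ax":0,"ay":0,"az":-18,"dx":0,"dy":0,"dz":0,"jaw":56},
    {"ax":0,"ay":0,"az":-18,"dx":0,"dy":0,"dz":0,"jaw":56},
    {"ax":0,"ay":0,"az":-18,"dx":0,"dy":0,"dz":0,"jaw":56},
    {"ax":0,"ay":0,"az":-18,"dx":0,"dy":0,"dz":0,"jaw":56},
    {"ax":0,"ay":0,"az":-18,"dx":0,"dy":0,"dz":0,"jaw":56},
    {"ax":0,"ay":0,"az":-18,"dx":0,"dy":0,"dz":0,"jaw":56},
    {"ax":0,"ay":0,"az":-18,"dx":0,"dy":0,"dz":0,"jaw":56},
    {"ax":0,"ay":0,"az":-18,"dx":0,"dy":0,"dz":0,"jaw":56},
    {"ax":0,"ay":0,"az":-18,"dx":0,"dy":0,"dz":0,"jaw":56},
    {"ax":0,"ay":0,"az":-18,"dx":0,"dy":0,"dz":0,"jaw":56},
  ],
)

```text
time_s: 13.38
ee_pos: [0.5666, 0.1516, 0.1368]
ee_rot: [[-0.977, -0.214, -0.0], [-0.214, 0.977, 0.0], [0.0, 0.0, -1.0]]
force: [-0.4, 0.1, -2.2]
finger_gap: 0.0643
gripper_force: 30.0
```

```bash
python3 - <<'E'
from h import *
L=[arm.snapshot("scene") for _ in range(3)];p=L[0][0];d=np.median([x[1] for x in L],0);np.savez("scene5.npz",p=p,d=d)
c=p[140:280,230:400];cv2.imwrite("pics/c5.png",cv2.resize(c,None,fx=4,fy=4,interpolation=cv2.INTER_CUBIC))
W=cloud("scene",d);z=W[...,2];o=arm.get_obs();print(o["ee_pos"],o["finger_gap"])
q=(W-[.0075,0.0005,0]-o["ee_pos"])@o["ee_rot"]
m=(np.hypot(q[...,0],q[...,1])<.05)&(q[...,2]>-.03)&(q[...,2]<.012)
for lo in np.arange(-.028,.012,.004):
    s=m&(q[...,2]>=lo)&(q[...,2]<lo+.004)
    if s.sum():print(round(lo*1e3),s.sum(),q[s][:,:2].min(0).round(3),q[s][:,:2].max(0).round(3),p[s].mean().round())
# same-camera reference: post tip
mm=(z>.06)&(z<.097)&(np.hypot(W[...,0]-.5905,W[...,1]-.072)<.025);print("post",mm.sum(),W[mm].mean(0),W[mm].min(0),W[mm].max(0))
go(.5825,.0716,.125,102.3)
E
```

```text
[0.56681234 0.15109044 0.13683007] 0.06377741494483109
-28 13 [-0.007 -0.047] [-0.001  0.045] 20.0
-24 7 [-0.006 -0.044] [-0.003  0.045] 16.0
-20 34 [-0.024 -0.046] [0.026 0.046] 52.0
-16 276 [-0.027 -0.04 ] [0.033 0.044] 71.0
-12 42 [-0.027 -0.046] [0.025 0.044] 56.0
-8 42 [-0.027 -0.046] [0.02  0.045] 46.0
-4 37 [-0.027 -0.043] [0.02 0.04] 52.0
0 29 [-0.027 -0.028] [0.019 0.04 ] 64.0
4 4 [-0.025 -0.031] [0.019 0.023] 68.0
post 71 [0.59313228 0.07400594 0.08142755] [0.58261286 0.06283812 0.0607537 ] [0.59920313 0.08197434 0.09651743]
d [ 0.039 -2.025  0.296] a [ 0.001 -0.002 -0.007] j6 -1.73 13.525
```

View pics/c5.png

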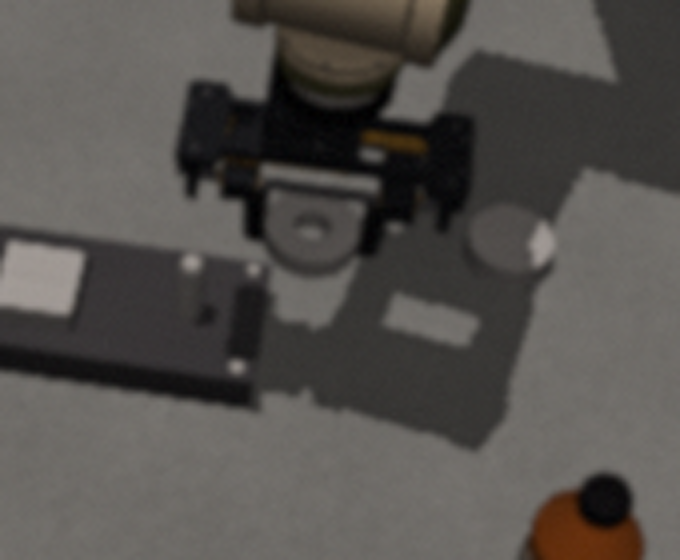

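The ring is held level between the fingers, bore centre at crop (312,226). I'll measure bore against post tip in this same view.

```bash
python3 - <<'E'
from h import *
from scipy.optimize import least_squares
f=np.load("scene5.npz");p,d=f["p"],f["d"];ci=arm.camera_info("scene");W=cloud("scene",d);z=W[...,2]
def plane(h):
    D=W-ci["xyz"];return ci["xyz"]+D*((h-ci["xyz"][2])/D[...,2])[...,None]
o=arm.get_obs();c0=o["ee_pos"][:2]+[.0085,0]
near=np.hypot(*(W[...,:2]-c0).transpose(2,0,1))<.03
ht=np.median(z[near&(abs(z-.1525)<.005)]);P=plane(ht);print("ring top",ht)
r=np.hypot(*(P[...,:2]-c0).transpose(2,0,1))
top=(abs(z-ht)<.003)&(r<.045)
hole=(~(abs(z-ht)<.003))&(r<.02)
print("top cen",P[top].mean(0),"hole n",hole.sum(),"cen",P[hole].mean(0),"eqdia",2*np.sqrt(hole.sum()/np.pi*np.median(np.abs(np.cross(np.diff(P[...,:2],axis=0)[:,:-1],np.diff(P[...,:2],axis=1)[:-1]))[hole[:-1,:-1]])))
# outer circle fit: top pixels within plane, lateral & front
cnt=max(cv2.findContours(top.astype(np.uint8),0,1)[0],key=len)[:,0]
E=P[cnt[:,1],cnt[:,0],:2];s=least_squares(lambda x:np.hypot(E[:,0]-x[0],E[:,1]-x[1])-.032,c0,loss="soft_l1",f_scale=.001);print("outer cen",s.x)
T=(z>.0925)&(np.hypot(W[...,0]-.591,W[...,1]-.073)<.02)&(z<.1);Q=plane(.095)
print("post tip",T.sum(),W[T].mean(0),"expected tip",.5825,.0716)
# post silhouette centre at mid height via side lines: y' extent
print("tcp",o["ee_pos"])
E
```

```text
ring top 0.15082209802020563
top cen [0.5718774  0.15128239 0.1508221 ] hole n 44 cen [0.56986879 0.15024554 0.1508221 ] eqdia 0.023176297935434045
outer cen [0.57084435 0.15076914]
post tip 15 [0.58881946 0.07244643 0.09454222] expected tip 0.5825 0.0716
tcp [0.56681234 0.15109044 0.13683007]<stdin>:5: RuntimeWarning: divide by zero encountered in divide
<stdin>:5: RuntimeWarning: invalid value encountered in multiply
<stdin>:12: DeprecationWarning: Arrays of 2-dimensional vectors are deprecated. Use arrays of 3-dimensional vectors instead. (deprecated in NumPy 2.0)
```

>>> servo_tool(
  steps=[
    {"ax":0,"ay":0,"az":0,"dx":0.02,"dy":-0.7,"dz":0,"jaw":56},
    {"ax":0,"ay":0,"az":0,"dx":0.02,"dy":-1.5,"dz":0,"jaw":56},
    {"ax":0,"ay":0,"az":0,"dx":0.02,"dy":-2.02,"dz":0.2,"jaw":56},
    {"ax":0,"ay":0,"az":0,"dx":0.02,"dy":-2.02,"dz":0.6,"jaw":56},
    {"ax":0,"ay":0,"az":0,"dx":0.02,"dy":-2.02,"dz":0.76,"jaw":56},
    {"ax":0,"ay":0,"az":0,"dx":0.02,"dy":-2.02,"dz":0.76,"jaw":56},
    {"ax":0,"ay":0,"az":0,"dx":0.02,"dy":-2.02,"dz":0.76,"jaw":56},
  ],
)

```text
time_s: 14.4
ee_pos: [0.5835, 0.0721, 0.1068]
ee_rot: [[-0.977, -0.214, 0.001], [-0.214, 0.977, 0.0], [-0.001, -0.0, -1.0]]
force: [-0.3, -0.2, -2.9]
finger_gap: 0.0643
gripper_force: 30.0
```

```bash
cat >> h.py <<'E'
def bore(hexp,tag,c0):
    "bore centre at the top plane of a held ring, scene camera's own frame"
    L=[arm.snapshot("scene") for _ in range(3)];p=L[0][0];d=np.median([x[1] for x in L],0);np.savez(tag+".npz",p=p,d=d)
    ci=arm.camera_info("scene");W=cloud("scene",np.maximum(d,.01));z=W[...,2]
    near=np.hypot(W[...,0]-c0[0],W[...,1]-c0[1])<.035;ht=np.median(z[near&(abs(z-hexp)<.006)])
    D=W-ci["xyz"];P=ci["xyz"]+D*((ht-ci["xyz"][2])/D[...,2])[...,None]
    r=np.hypot(P[...,0]-c0[0],P[...,1]-c0[1])
    hole=(abs(z-ht)>.003)&(r<.018);T=P[hole]
    print("top z",ht,"hole",hole.sum(),T.mean(0).round(4),"post-ish z in hole",W[hole][:,2].max().round(4));return p,W,hole
E
python3 - <<'E'
from h import *
o=arm.get_obs();print(o["ee_pos"],o["force"])
p,W,h=bore(o["ee_pos"][2]+.014,"s6",o["ee_pos"][:2]+[.004,0])
c=p[150:250,230:340];cv2.imwrite("pics/c6.png",cv2.resize(c,None,fx=6,fy=6,interpolation=cv2.INTER_CUBIC))
E
```

```text
[0.58348927 0.07208143 0.10675336] [-0.30094903 -0.17255457 -2.89047079]
top z 0.12086253102916328 hole 40 [0.5861 0.0712 0.1209] post-ish z in hole 0.124
```

View pics/c6.png

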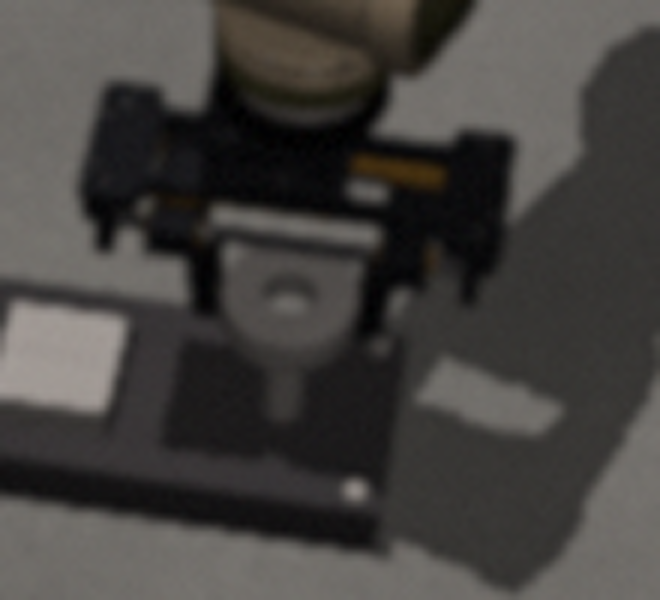

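The ring is above the post, bore at crop (290,292), post shaft below at (283,395). The bore needs about +2 mm in x, which also agrees with the side force I felt in the cavity.

>>> servo_tool(
  steps=[
    {"ax":0,"ay":0,"az":0,"dx":-0.05,"dy":0,"dz":0,"jaw":56},
    {"ax":0,"ay":0,"az":0,"dx":-0.05,"dy":0,"dz":0.15,"jaw":56},
    {"ax":0,"ay":0,"az":0,"dx":-0.05,"dy":0,"dz":0.3,"jaw":56},
    {"ax":0,"ay":0,"az":0,"dx":-0.05,"dy":0,"dz":0.45,"jaw":56},
    {"ax":0,"ay":0,"az":0,"dx":-0.05,"dy":0,"dz":0.45,"jaw":56},
  ],
)

```text
time_s: 15.18
ee_pos: [0.5853, 0.0719, 0.0879]
ee_rot: [[-0.977, -0.213, -0.001], [-0.213, 0.977, 0.0], [0.001, 0.0, -1.0]]
force: [0.5, 0.7, -2.9]
finger_gap: 0.0642
gripper_force: 30.0
```

>>> servo_tool(
  steps=[
    {"ax":0,"ay":0,"az":0,"dx":0,"dy":0,"dz":0.25,"jaw":56},
    {"ax":0,"ay":0,"az":0,"dx":0,"dy":0,"dz":0.5,"jaw":56},
    {"ax":0,"ay":0,"az":0,"dx":0,"dy":0,"dz":0.75,"jaw":56},
    {"ax":0,"ay":0,"az":0,"dx":0,"dy":0,"dz":1.0,"jaw":56},
    {"ax":0,"ay":0,"az":0,"dx":0,"dy":0,"dz":1.1,"jaw":56},
    {"ax":0,"ay":0,"az":0,"dx":0,"dy":0,"dz":1.1,"jaw":56},
    {"ax":0,"ay":0,"az":0,"dx":0,"dy":0,"dz":1.1,"jaw":56},
  ],
)

```text
time_s: 16.05
ee_pos: [0.5854, 0.0719, 0.0446]
ee_rot: [[-0.977, -0.213, 0.0], [-0.213, 0.977, -0.0], [-0.0, -0.0, -1.0]]
force: [1.3, 0.9, -2.2]
finger_gap: 0.0642
gripper_force: 30.0
```

>>> servo_tool(
  steps=[
    {"ax":0,"ay":0,"az":0,"dx":0,"dy":0,"dz":0.06,"jaw":56},
    {"ax":0,"ay":0,"az":0,"dx":0,"dy":0,"dz":0.11,"jaw":56},
    {"ax":0,"ay":0,"az":0,"dx":0,"dy":0,"dz":0.11,"jaw":56},
    {"ax":0,"ay":0,"az":0,"dx":0,"dy":0,"dz":0.11,"jaw":56},
  ],
)

```text
time_s: 16.55
ee_pos: [0.5854, 0.0719, 0.04]
ee_rot: [[-0.977, -0.213, 0.0], [-0.213, 0.977, -0.0], [-0.0, -0.0, -1.0]]
force: [1.3, 0.6, -2.9]
finger_gap: 0.0641
gripper_force: 30.0
```

>>> servo_tool(
  steps=[
    {"ax":0,"ay":0,"az":0,"dx":0,"dy":0,"dz":0.02,"jaw":56},
    {"ax":0,"ay":0,"az":0,"dx":0,"dy":0,"dz":0.02,"jaw":56},
    {"ax":0,"ay":0,"az":0,"dx":0,"dy":0,"dz":0.02,"jaw":56},
  ],
)

```text
time_s: 16.92
ee_pos: [0.5854, 0.0719, 0.0401]
ee_rot: [[-0.977, -0.213, 0.001], [-0.213, 0.977, -0.0], [-0.001, -0.0, -1.0]]
force: [-0.6, 0.8, 5.4]
finger_gap: 0.0644
gripper_force: 30.0
```

>>> servo_tool(
  steps=[
    {"ax":0,"ay":0,"az":0,"dx":0,"dy":0,"dz":0,"jaw":75},
    {"ax":0,"ay":0,"az":0,"dx":0,"dy":0,"dz":0,"jaw":82},
    {"ax":0,"ay":0,"az":0,"dx":0,"dy":0,"dz":0,"jaw":82},
    {"ax":0,"ay":0,"az":0,"dx":0,"dy":0,"dz":-0.5,"jaw":82},
    {"ax":0,"ay":0,"az":0,"dx":0,"dy":0,"dz":-1.5,"jaw":82},
    {"ax":0,"ay":0,"az":0,"dx":0,"dy":0,"dz":-2.8,"jaw":88},
    {"ax":0,"ay":0,"az":0,"dx":0,"dy":0,"dz":-3.5,"jaw":88},
    {"ax":0,"ay":0,"az":0,"dx":0,"dy":0,"dz":-3.5,"jaw":88},
  ],
)

```text
time_s: 17.92
ee_pos: [0.586, 0.0719, 0.181]
ee_rot: [[-0.977, -0.213, 0.004], [-0.213, 0.977, -0.0], [-0.004, -0.001, -1.0]]
force: [-0.5, -0.5, -0.4]
finger_gap: 0.0883
gripper_force: 0.0
```

```bash
python3 h.py .3955 -.2528 .17 12.3
```

```text
d [ 6.384 -6.915  0.259] a [ 0.024  0.045 18.001] j6 -1.86 17.925
```

>>> servo_tool(
  steps=[
    {"ax":0,"ay":0,"az":0,"dx":0.8,"dy":-0.9,"dz":0,"jaw":88},
    {"ax":0,"ay":0,"az":0,"dx":1.8,"dy":-2,"dz":0,"jaw":88},
    {"ax":0,"ay":0,"az":0,"dx":2.8,"dy":-3.1,"dz":0,"jaw":88},
    {"ax":0,"ay":0,"az":0,"dx":3.8,"dy":-4.2,"dz":0,"jaw":88},
    {"ax":0,"ay":0,"az":0,"dx":4.8,"dy":-5.3,"dz":0.2,"jaw":88},
    {"ax":0,"ay":0,"az":0,"dx":5.8,"dy":-6.3,"dz":0.26,"jaw":88},
    {"ax":0,"ay":0,"az":0,"dx":6.38,"dy":-6.91,"dz":0.4,"jaw":88},
    {"ax":0,"ay":0,"az":0,"dx":6.38,"dy":-6.91,"dz":1.6,"jaw":88},
    {"ax":0,"ay":0,"az":0,"dx":6.38,"dy":-6.91,"dz":1.8,"jaw":88},
    {"ax":0,"ay":0,"az":0,"dx":6.38,"dy":-6.91,"dz":1.8,"jaw":88},
  ],
)

```text
time_s: 19.18
ee_pos: [0.3949, -0.2521, 0.107]
ee_rot: [[-0.977, -0.214, -0.001], [-0.214, 0.977, 0.001], [0.001, 0.002, -1.0]]
force: [0.4, -0.3, 0.9]
finger_gap: 0.088
gripper_force: 0.0
```

```bash
python3 - <<'E'
from h import *
p,d=arm.snapshot("top");W=cloud("top",np.maximum(d,.01));z=W[...,2]
m=(z>.045)&(z<.062)&(np.hypot(W[...,0]-.584,W[...,1]-.072)<.05);r=cv2.minAreaRect((W[m][:,:2]*1e3).astype(np.float32))
print("ring",m.sum(),np.median(z[m]),r)
m=(z>.05)&(z<.07)&(np.hypot(W[...,0]-.395,W[...,1]+.2528)<.035);print("sleeve",m.sum(),W[m].mean(0))
p,d=arm.snapshot("scene");cv2.imwrite("pics/c7.png",cv2.resize(p[100:260,150:350],None,fx=4,fy=3.75,interpolation=cv2.INTER_CUBIC))
go(.396,-.2528,.03,102.3)
E
```

```text
ring 403 0.054305131655732475 ((580.0885620117188, 70.81867218017578), (63.523441314697266, 63.15326690673828), 7.412190914154053)
sleeve 11 [ 0.40578072 -0.24232699  0.0592461 ]
d [-0.01  -0.007  1.954] a [-0.014  0.008  0.01 ] j6 -2.61 19.275
```

View pics/c7.png

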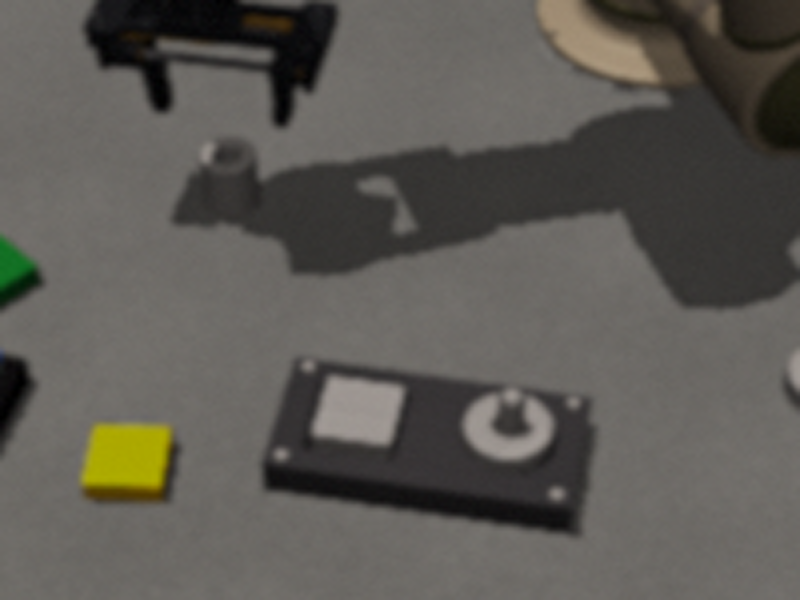

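The plate sits square in the cavity at (358,410) and the ring lies flat on the die round the post at (508,428). The sleeve still stands at (230,175). Going down on it.

>>> servo_tool(
  steps=[
    {"ax":0,"ay":0,"az":0,"dx":-0.04,"dy":0,"dz":0.9,"jaw":88},
    {"ax":0,"ay":0,"az":0,"dx":-0.04,"dy":0,"dz":1.6,"jaw":88},
    {"ax":0,"ay":0,"az":0,"dx":-0.04,"dy":0,"dz":1.95,"jaw":88},
    {"ax":0,"ay":0,"az":0,"dx":-0.04,"dy":0,"dz":1.95,"jaw":88},
    {"ax":0,"ay":0,"az":0,"dx":-0.04,"dy":0,"dz":1.95,"jaw":88},
    {"ax":0,"ay":0,"az":0,"dx":-0.04,"dy":0,"dz":1.95,"jaw":88},
  ],
)

```text
time_s: 20.02
ee_pos: [0.3969, -0.2525, 0.0302]
ee_rot: [[-0.977, -0.213, 0.001], [-0.213, 0.977, -0.001], [-0.001, -0.002, -1.0]]
force: [0.4, -0.4, -0.3]
finger_gap: 0.0878
gripper_force: 0.0
```

>>> servo_tool(
  steps=[
    {"ax":0,"ay":0,"az":0,"dx":0,"dy":0,"dz":0,"jaw":60},
    {"ax":0,"ay":0,"az":0,"dx":0,"dy":0,"dz":0,"jaw":40},
    {"ax":0,"ay":0,"az":0,"dx":0,"dy":0,"dz":0,"jaw":40},
    {"ax":0,"ay":0,"az":0,"dx":0,"dy":0,"dz":0,"jaw":40},
    {"ax":0,"ay":0,"az":0,"dx":0,"dy":0,"dz":0,"jaw":40},
    {"ax":0,"ay":0,"az":0,"dx":0,"dy":0,"dz":0,"jaw":40},
    {"ax":0,"ay":0,"az":0,"dx":0,"dy":0,"dz":0,"jaw":40},
    {"ax":0,"ay":0,"az":0,"dx":0,"dy":0,"dz":0,"jaw":40},
  ],
)

```text
time_s: 21.02
ee_pos: [0.3964, -0.2522, 0.0293]
ee_rot: [[-0.977, -0.213, -0.0], [-0.213, 0.977, 0.0], [0.0, 0.0, -1.0]]
force: [-1.3, 0.5, 0.4]
finger_gap: 0.0469
gripper_force: 30.0
```

```bash
python3 h.py .5854 .0719 .15 102.3
```

```text
d [-6.341  6.909 -3.017] a [ 0.001 -0.    -0.   ] j6 -2.6 21.025
```

>>> servo_tool(
  steps=[
    {"ax":0,"ay":0,"az":0,"dx":0,"dy":0,"dz":-1,"jaw":40},
    {"ax":0,"ay":0,"az":0,"dx":0,"dy":0,"dz":-2.3,"jaw":40},
    {"ax":0,"ay":0,"az":0,"dx":-0.3,"dy":0.4,"dz":-3.27,"jaw":40},
    {"ax":0,"ay":0,"az":0,"dx":-1.3,"dy":1.4,"dz":-3.27,"jaw":40},
    {"ax":0,"ay":0,"az":0,"dx":-2.2,"dy":2.4,"dz":-3.27,"jaw":40},
    {"ax":0,"ay":0,"az":0,"dx":-3.2,"dy":3.4,"dz":-3.27,"jaw":40},
    {"ax":0,"ay":0,"az":0,"dx":-4.2,"dy":4.5,"dz":-3.27,"jaw":40},
    {"ax":0,"ay":0,"az":0,"dx":-5.2,"dy":5.6,"dz":-3.27,"jaw":40},
    {"ax":0,"ay":0,"az":0,"dx":-6,"dy":6.5,"dz":-3.27,"jaw":40},
    {"ax":0,"ay":0,"az":0,"dx":-6.34,"dy":6.91,"dz":-3.27,"jaw":40},
  ],
)

```text
time_s: 22.28
ee_pos: [0.5856, 0.0741, 0.1591]
ee_rot: [[-0.977, -0.215, -0.002], [-0.215, 0.977, 0.0], [0.001, 0.001, -1.0]]
force: [-0.3, -1.1, -3.8]
finger_gap: 0.0465
gripper_force: 30.0
```

>>> servo_tool(
  steps=[
    {"ax":0,"ay":0,"az":0,"dx":0,"dy":0,"dz":0,"jaw":40},
    {"ax":0,"ay":0,"az":0,"dx":0,"dy":0,"dz":0,"jaw":40},
    {"ax":0,"ay":0,"az":0,"dx":0,"dy":0,"dz":0,"jaw":40},
  ],
)

```text
time_s: 22.65
ee_pos: [0.585, 0.0707, 0.1602]
ee_rot: [[-0.977, -0.211, -0.0], [-0.211, 0.977, -0.0], [0.0, -0.0, -1.0]]
force: [0.2, 0.8, -3.9]
finger_gap: 0.0472
gripper_force: 30.0
```

```bash
python3 - <<'E'
from h import *
o=arm.get_obs();print(o["ee_pos"],o["force"])
p,W,h=bore(o["ee_pos"][2]+.0307,"s8",o["ee_pos"][:2]+[.003,-.001])
c=p[120:240,230:350];cv2.imwrite("pics/c8.png",cv2.resize(c,None,fx=5,fy=5,interpolation=cv2.INTER_CUBIC))
go(.5854,.0719,.13,102.3)
E
```

```text
[0.58500995 0.07066334 0.16015121] [ 0.22556918  0.83354183 -3.92475271]
top z 0.18974730259344774 hole 47 [0.5875 0.0696 0.1897] post-ish z in hole 0.2403
d [-0.008  0.017  0.756] a [-0.001  0.001 -0.012] j6 -1.86 22.8
```

View pics/c8.png

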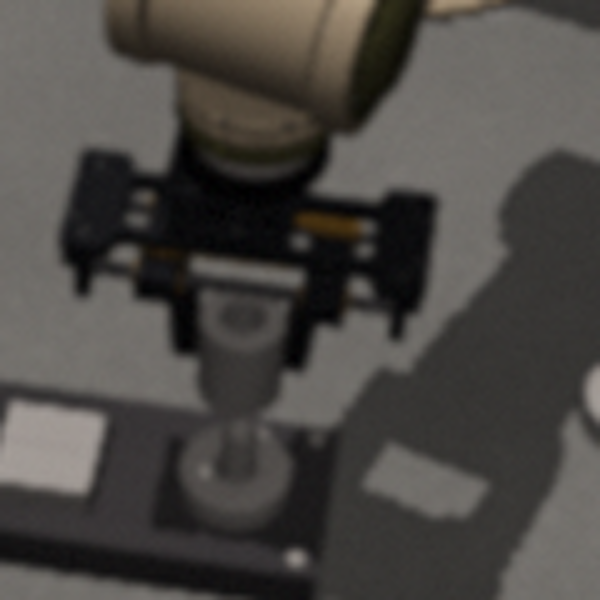

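The sleeve hangs upright over the post, sleeve bore at (242,315), post at (238,440). Its grip offset matches the ring's to about 1 mm, so I'm using the same TCP target.

>>> servo_tool(
  steps=[
    {"ax":0,"ay":0,"az":-0.01,"dx":-0.01,"dy":0.02,"dz":0.4,"jaw":40},
    {"ax":0,"ay":0,"az":-0.01,"dx":-0.01,"dy":0.02,"dz":0.7,"jaw":40},
    {"ax":0,"ay":0,"az":-0.01,"dx":-0.01,"dy":0.02,"dz":0.85,"jaw":40},
    {"ax":0,"ay":0,"az":-0.01,"dx":-0.01,"dy":0.02,"dz":0.95,"jaw":40},
    {"ax":0,"ay":0,"az":-0.01,"dx":-0.01,"dy":0.02,"dz":0.95,"jaw":40},
    {"ax":0,"ay":0,"az":-0.01,"dx":-0.01,"dy":0.02,"dz":0.95,"jaw":40},
  ],
)

```text
time_s: 23.55
ee_pos: [0.5858, 0.0727, 0.1225]
ee_rot: [[-0.977, -0.214, 0.001], [-0.214, 0.977, -0.0], [-0.001, -0.0, -1.0]]
force: [0.0, 0.3, -4.0]
finger_gap: 0.0473
gripper_force: 30.0
```

>>> servo_tool(
  steps=[
    {"ax":0,"ay":0,"az":0,"dx":0,"dy":-0.02,"dz":0.1,"jaw":40},
    {"ax":0,"ay":0,"az":0,"dx":0,"dy":-0.02,"dz":0.25,"jaw":40},
    {"ax":0,"ay":0,"az":0,"dx":0,"dy":-0.02,"dz":0.4,"jaw":40},
    {"ax":0,"ay":0,"az":0,"dx":0,"dy":-0.02,"dz":0.4,"jaw":40},
  ],
)

```text
time_s: 24.05
ee_pos: [0.5855, 0.072, 0.1054]
ee_rot: [[-0.977, -0.214, -0.001], [-0.214, 0.977, 0.0], [0.001, 0.0, -1.0]]
force: [0.2, -0.2, -3.3]
finger_gap: 0.0469
gripper_force: 30.0
```

>>> servo_tool(
  steps=[
    {"ax":0,"ay":0,"az":0,"dx":0,"dy":0,"dz":0.15,"jaw":40},
    {"ax":0,"ay":0,"az":0,"dx":0,"dy":0,"dz":0.3,"jaw":40},
    {"ax":0,"ay":0,"az":0,"dx":0,"dy":0,"dz":0.43,"jaw":40},
    {"ax":0,"ay":0,"az":0,"dx":0,"dy":0,"dz":0.43,"jaw":40},
    {"ax":0,"ay":0,"az":0,"dx":0,"dy":0,"dz":0.43,"jaw":40},
  ],
)

```text
time_s: 24.68
ee_pos: [0.5859, 0.072, 0.089]
ee_rot: [[-0.977, -0.214, 0.0], [-0.214, 0.977, 0.0], [-0.0, -0.0, -1.0]]
force: [-0.4, 0.4, -3.8]
finger_gap: 0.0472
gripper_force: 30.0
```

>>> servo_tool(
  steps=[
    {"ax":0,"ay":0,"az":0,"dx":0,"dy":0,"dz":0.06,"jaw":40},
    {"ax":0,"ay":0,"az":0,"dx":0,"dy":0,"dz":0.11,"jaw":40},
    {"ax":0,"ay":0,"az":0,"dx":0,"dy":0,"dz":0.11,"jaw":40},
    {"ax":0,"ay":0,"az":0,"dx":0,"dy":0,"dz":0.11,"jaw":40},
  ],
)

```text
time_s: 25.18
ee_pos: [0.5857, 0.072, 0.0844]
ee_rot: [[-0.977, -0.214, -0.0], [-0.214, 0.977, 0.0], [0.0, 0.0, -1.0]]
force: [0.3, 0.0, -4.1]
finger_gap: 0.0471
gripper_force: 30.0
```

>>> servo_tool(
  steps=[
    {"ax":0,"ay":0,"az":0,"dx":0,"dy":0,"dz":0.02,"jaw":40},
    {"ax":0,"ay":0,"az":0,"dx":0,"dy":0,"dz":0.02,"jaw":40},
    {"ax":0,"ay":0,"az":0,"dx":0,"dy":0,"dz":0.02,"jaw":40},
  ],
)

```text
time_s: 25.55
ee_pos: [0.5858, 0.072, 0.0843]
ee_rot: [[-0.977, -0.214, 0.001], [-0.214, 0.977, -0.0], [-0.001, -0.0, -1.0]]
force: [-3.1, 0.2, 6.3]
finger_gap: 0.0473
gripper_force: 30.0
```

Seated on the ring at the expected height (84.3 mm) with contact force. Releasing and retreating.

>>> servo_tool(
  steps=[
    {"ax":0,"ay":0,"az":0,"dx":0,"dy":0,"dz":0,"jaw":55},
    {"ax":0,"ay":0,"az":0,"dx":0,"dy":0,"dz":0,"jaw":70},
    {"ax":0,"ay":0,"az":0,"dx":0,"dy":0,"dz":0,"jaw":70},
    {"ax":0,"ay":0,"az":0,"dx":0,"dy":0,"dz":0,"jaw":70},
    {"ax":0,"ay":0,"az":0,"dx":0,"dy":0,"dz":-0.5,"jaw":70},
    {"ax":0,"ay":0,"az":0,"dx":0,"dy":0,"dz":-1.5,"jaw":80},
    {"ax":0,"ay":0,"az":0,"dx":0,"dy":0,"dz":-2.6,"jaw":80},
    {"ax":0,"ay":0,"az":0,"dx":2,"dy":0,"dz":-3,"jaw":80},
    {"ax":0,"ay":0,"az":0,"dx":4,"dy":0,"dz":-3,"jaw":80},
    {"ax":0,"ay":0,"az":0,"dx":4,"dy":0,"dz":-3,"jaw":80},
  ],
)

```text
time_s: 26.8
ee_pos: [0.427, 0.0376, 0.204]
ee_rot: [[-0.977, -0.214, 0.0], [-0.214, 0.977, -0.0], [-0.0, -0.0, -1.0]]
force: [0.6, -0.2, 1.0]
finger_gap: 0.08
gripper_force: 0.0
```

```bash
python3 - <<'E'
from h import *
p,d=arm.snapshot("scene");c=p[100:300,130:400];cv2.imwrite("pics/c9.png",cv2.resize(c,None,fx=2.9,fy=2.9,interpolation=cv2.INTER_CUBIC))
W=cloud("scene",np.maximum(d,.01));z=W[...,2]
m=(np.hypot(W[...,0]-.592,W[...,1]-.072)<.028)&(z>.1)&(z<.13);print("sleeve top",np.median(z[m]),m.sum(),W[m].mean(0))
m=(np.hypot(W[...,0]-.613,W[...,1]+.041)<.02);print("plate top",np.median(z[m]));print(arm.get_obs()["force"])
E
```

```text
sleeve top 0.113180238978135 200 [0.59294532 0.07231987 0.11173159]
plate top 0.045937906791007954
[-0.81673707  2.55185169  0.54998229]
```

View pics/c9.png

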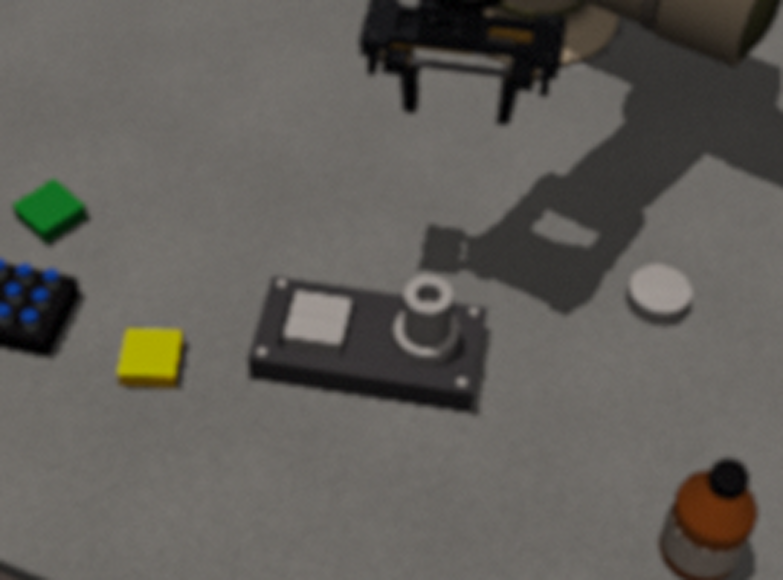

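The plate is in the cavity at (318,318), the sleeve stands on the ring at (428,315), and the disc, bottle, rack and look-alikes are undisturbed. The gripper is clear.

```bash
python3 -c "
from workcell import arm
print(arm.finish_job())"
```

```text
the job is handed in; nothing more can be done
None
```

The job is handed in at about 27 s: plate flat in the cavity, then the ring on the die, then the sleeve standing on the ring, each lowered and released in place, with the disc, bottle, rack and look-alikes undisturbed.

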